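# Stir the walnuts in among the hazelnuts

## Task

Take the wooden muddler from its saucer and, with it alone, stir the nuts right round the bowl a couple of times, foot down near the floor, and go on until the three walnuts no longer lie together: any two of them have room for a hazelnut between them. Then stand the muddler upright again in the middle of its saucer. Keep every nut in the bowl and do not touch them with the gripper; leave the bowl about where it stands and the other crockery alone.

Things in the scene. Friction and masses are not known exactly. Their poses are not given: they have to be found in the camera images.
- bowl: Round stoneware bowl, loose, 1.2 kg, 52 mm high. Flat inner floor of radius about 73 mm, 8 mm above its underside; its wall, 6 mm thick, first rises gently (33 deg) to an inner radius of 87 mm at 15 mm height, then steeply (63 deg) to 106 mm at the rim; outer radius 70 mm at the foot, 112 mm at the rim. Origin: centre of its underside; z up. Its yaw is arbitrary and cannot be seen.
- bowl_in (a point): Centre of the bowl's inner floor.
- muddler: Pale wooden muddler (stirring stick), standing upright on the saucer, a turned rod 134 mm long, about 90 g: thick round foot of radius 13 mm up to 34 mm, tapering to a handle of radius 10 mm from 54 mm to its rounded top. Origin: centre of the flat foot; z runs up the stick.
- muddler_foot (a point): Centre of the muddler's flat underside.
- muddler_grip (a point): Point on the muddler's axis, 92 mm above its foot, in the straight 20 mm thick handle: a good place to grip from above.
- saucer_in (a point): Centre of the flat top of the small dark saucer on which the muddler stands, 5 mm above the table. The saucer is fixed, 120 mm across, its rim 16 mm high, its flat middle about 70 mm across.
- walnut0: Walnut 1 of 3: big pale brown nut, 32 mm across, 29 mm high, flat spot on its underside, 16 g. Origin: its middle, 14 mm above the floor it stands on. At the start the three walnuts lie side by side on one side of the bowl, the hazelnuts in the rest of it.
- walnut1: Walnut 2 of 3: big pale brown nut, 32 mm across, 29 mm high, flat spot on its underside, 16 g. Origin: its middle, 14 mm above the floor it stands on. At the start the three walnuts lie side by side on one side of the bowl, the hazelnuts in the rest of it.
- walnut2: Walnut 3 of 3: big pale brown nut, 32 mm across, 29 mm high, flat spot on its underside, 16 g. Origin: its middle, 14 mm above the floor it stands on. At the start the three walnuts lie side by side on one side of the bowl, the hazelnuts in the rest of it.
- hazelnut0: Hazelnut 1 of 6: small dark brown nut, 18 mm across and 18 mm high, 10 g, in the same bowl. Origin: its middle, 9 mm above the floor it stands on.
- hazelnut1: Hazelnut 2 of 6: small dark brown nut, 18 mm across and 18 mm high, 10 g, in the same bowl. Origin: its middle, 9 mm above the floor it stands on.
- hazelnut2: Hazelnut 3 of 6: small dark brown nut, 18 mm across and 18 mm high, 10 g, in the same bowl. Origin: its middle, 9 mm above the floor it stands on.
- hazelnut3: Hazelnut 4 of 6: small dark brown nut, 18 mm across and 18 mm high, 10 g, in the same bowl. Origin: its middle, 9 mm above the floor it stands on.
- hazelnut4: Hazelnut 5 of 6: small dark brown nut, 18 mm across and 18 mm high, 10 g, in the same bowl. Origin: its middle, 9 mm above the floor it stands on.
- hazelnut5: Hazelnut 6 of 6: small dark brown nut, 18 mm across and 18 mm high, 10 g, in the same bowl. Origin: its middle, 9 mm above the floor it stands on.
- cup: Dark stoneware cup without handle, 76 mm across, 75 mm high, loose; a bystander. Origin: centre of its underside.
- mug: Tan stoneware mug, 76 mm across, 80 mm high, handle 37 mm out on its +y side, loose; a bystander. Origin: centre of its underside.
- jug: Dark stoneware jug with narrow neck, 100 mm across, 134 mm high, loose; a bystander. Origin: centre of its underside.
Not all that is in view belongs to the job. Of the things that look like the bowl, the largest one is meant. What is shaped like the part that bears saucer_in but yellow is not meant.

How it is judged (in metres and radians):
On the way, in this order (a step that is already met when the one before it is completed fails the run):
1. the foot of the muddler is down among the nuts in one half of the bowl (z of muddler_foot in the frame of bowl below 0.026 m and x of muddler_foot in the frame of bowl below -0.025 m and horizontal distance between muddler_foot and bowl below 0.1 m), for 0.03 s.
2. it is stirred on round by the side (z of muddler_foot in the frame of bowl below 0.026 m and (y of muddler_foot in the frame of bowl below -0.025 m or y of muddler_foot in the frame of bowl above 0.025 m) and x of muddler_foot in the frame of bowl between -0.025 and 0.025 m and horizontal distance between muddler_foot and bowl below 0.1 m), for 0.03 s.
3. to the opposite half of the bowl (z of muddler_foot in the frame of bowl below 0.026 m and x of muddler_foot in the frame of bowl above 0.025 m and horizontal distance between muddler_foot and bowl below 0.1 m), for 0.03 s.
4. on by a side (all of step 2), for 0.03 s.
5. and back to where the count began: right round the bowl (all of step 1), for 0.03 s.
At the end, for the whole second after the job is handed in: Stirred right round, foot within 18 mm of the floor; the middles of any two walnuts over 49 mm apart; all nine nuts at rest on the bowl's floor, none on top of another; muddler released, upright within 0.1 rad, at rest on the saucer, foot within 30 mm of its centre (distance between walnut0 and walnut1 above 0.049 m and distance between each of walnut0, walnut1 and walnut2 above 0.049 m and horizontal distance between each of walnut0, walnut1, walnut2, hazelnut0, hazelnut1, hazelnut2, hazelnut3, hazelnut4, hazelnut5 and bowl below 0.104 m and z of walnut0 in the frame of bowl between 0 and 0.034 m and linear speed of each of walnut0, walnut1, walnut2, hazelnut0, hazelnut1, hazelnut2, hazelnut3, hazelnut4, hazelnut5, muddler below 0.02 m/s and z of walnut1 in the frame of bowl between 0 and 0.034 m and z of walnut2 in the frame of bowl between 0 and 0.034 m and z of hazelnut0 in the frame of bowl between 0 and 0.034 m and z of hazelnut1 in the frame of bowl between 0 and 0.034 m and z of hazelnut2 in the frame of bowl between 0 and 0.034 m and z of hazelnut3 in the frame of bowl between 0 and 0.034 m and z of hazelnut4 in the frame of bowl between 0 and 0.034 m and z of hazelnut5 in the frame of bowl between 0 and 0.034 m and horizontal distance between muddler_foot and saucer_in below 0.03 m and angle between muddler's own z axis and vertical below 0.1 rad and z of muddler_foot in the frame of saucer_in below 0.006 m and contact force between the fingers and muddler below 0.1 N); the robot touches nothing.
It fails at once if a cup, mug or jug standing round about is pushed more than 20 mm or tipped (distance of any of cup, mug, jug from where it was at the start of the episode above 0.02 m or angle between any of cup, mug, jug's own z axis and vertical above 0.3 rad).
It fails at once if the bowl is shoved more than 40 mm or tipped (distance of bowl from where it was at the start of the episode above 0.04 m or angle between bowl's own z axis and vertical above 0.2 rad).
It fails at once if the fingers or the arm touch a nut (contact force between any of the fingers, the arm and walnut0 above 0.3 N or contact force between any of the fingers, the arm and walnut1 above 0.3 N or contact force between any of the fingers, the arm and walnut2 above 0.3 N or contact force between any of the fingers, the arm and hazelnut0 above 0.3 N or contact force between any of the fingers, the arm and hazelnut1 above 0.3 N or contact force between any of the fingers, the arm and hazelnut2 above 0.3 N or contact force between any of the fingers, the arm and hazelnut3 above 0.3 N or contact force between any of the fingers, the arm and hazelnut4 above 0.3 N or contact force between any of the fingers, the arm and hazelnut5 above 0.3 N).
It also fails if it takes over 72 s, if anything falls off the work surface, if the arm or the gripper's body presses on something with over 40 N, if the wrist force passes 120 N, or if a joint passes its speed limit or range.

## Robot

A 7-joint arm with a two-finger parallel gripper is mounted at the origin on the work surface. World frame = base frame: x ahead of the robot, y to its left, z up, the work surface at z = 0. Lengths are in mm, angles in rad, forces in N, time in s.
With the tool pointing down it reaches from about 400 to 875 mm from the base axis. Payload 19.3 kg.
Tool frame: the origin (TCP) lies midway between the tips of the shut fingers; the grasp point (between the pads) lies 19 mm behind it; z points along the fingers, y is the line along which they close (so a half turn about z gives the same grasp; the last joint's range is limited). The gripper opens to 85 mm and grips with 20 to 120 N. Pads are 22 mm wide; open, the fingers measure 114 mm over their backs; the gripper's body (76 mm by 85 mm) begins 54 mm behind the grasp point. The pads swing forward as they close: fully open they stand 13 mm farther back than shut.
Start: joints at [-1.277, 0.521, -0.036, 1.599, 0.021, 1.021, -0.113], TCP at [222.41, 584.079, 231.291] pointing down, gripper open.
Joint ranges: [-2.91, 2.91], [-0.3, 2.13], [-1.5, 1.42], [0.17, 2.43], [-1.26, 4.41], [0.16, 1.93], [-2.52, 2.52]. Speed limits (rad/s): [1.89, 1.89, 2.39, 2.39, 3.01, 3.01, 3.01].

## Interface

Orientations are given as a unit quaternion [x, y, z, w].
In Python, from rig import robot gives the robot as it stands. The module is installed in compiled form; this text tells all that it offers.
- The arm moves only by the tool jog_arm, never from a script. Its argument "increments" is a list of rows, each a list of 5 numbers: the opening, from 0 (shut) to 1 (fully open), then the shift along the tool's x, y, z each as a share of 25 cm, from -1 to 1, then the turn about the tool's z as a share of 90 degrees, from -1 to 1. A call has 1 to 20 rows; each row is the pose to reach, as a shift and turn from the pose commanded when the call began, along the tool's axes at that moment; what a row does not reach only later rows make up. A row lasts 1/10 s, in which the tool goes at most 50 mm and 8.59 degrees, less where a joint would pass 70% of its speed; a pose out of reach is approached as far as the arm can. A call with a number of a shift or a turn outside -1 to 1 is refused whole. A call with a gripper value outside its range is refused whole. The fingers move at their own pace and stop on an object; the grip force is fixed at half the most. Time passes only in rows, so rows that repeat a pose let the fingers close. It gives the time, the measured TCP pose, the force, the opening and the grip force at its end, in the units of the state.
- robot.observe(): the state, without advancing time (a new reading comes with each control period).
- robot.snapshot(name): name is "scene" or "top" or "wrist"; returns (picture, depth): 400x640x3 uint8, blue, green, red; 400x640 float32, mm along the optical axis (not along the pixel's ray), 0 where there is no reading.
- robot.camera_params(name): a dict with "fx", "fy", "cx", "cy" (pixels), "cam_to_world" (4x4, takes a point from camera to world coordinates); the wrist camera has in their place "hand_eye" (4x4, takes a point from camera to tool coordinates, whose origin is the TCP and whose axes are the flange's). Camera axes: x right, y up, looking along -z (the intrinsics and any distortion apply to the point x, -y, -z); pixel columns grow to the right and rows downward; lengths in mm; the calibration is good to about 2 mm. A picture is of the moment at which its call begins: read the wrist's pose just before it. camera_params takes no time and is no camera call.
- robot.finish_job(): hands the job in; it is judged then, once.
Trained networks look in the newest picture that a camera, given by its name, has taken for a name from the list of things; names that differ only in an ending like _2 or _b are one class to them, and where a whole thing is asked for, a point or a joint stands for the part that bears it (a point fixed in the world has none). Each returns a list of dicts, best first, with "score" (0 to 1); they miss things now and then, are a little off and sometimes report something else, mostly with a low value. They report only what shows in the picture. A call takes as long as a camera call. They do not tell look-alikes from the thing itself.
- robot.find_in(camera, target): "point" ([x, y, z] in mm, in the coordinates of the camera as it stood for that picture, good to about 4 mm: the middle of the surface that is visible of it).
- robot.masks_of(camera, target): "region" (400x640 bool, what is visible of it).
- robot.mark_of(camera, target): "point" ([x, y, z] in mm, in the coordinates of the camera as it stood for that picture, good to about 4 mm: a listed point, or the origin of a listed thing).
The state is a dict: "time": time; "joint_positions": joint angles; "qvel": joint speeds; "tau": joint torques, N m; "tcp_pos": TCP position; "orientation": TCP orientation; "force": force on the tool from outside, world axes, zero at the start; "torque": the same for the moment, N m; "opening": finger opening in mm; "grip_force": force on a finger pad.
Only numpy, scipy, OpenCV 4.12 (cv2) and the standard library are available. Lean on these libraries where they do the work, as an engineer would, in place of code of your own. Each camera call takes 0.05 s, during which the arm holds its last target. There are 200 camera calls.

## Working session

There is one attempt and no reset: what is moved stays moved. The work goes in short steps, Python scripts to look and compute and a tool call to move; the robot and the scene stay as the last step left them, time stands still between calls to the robot, and variables do not carry over. Pictures are saved under pics/ and viewed, at most 10 in all, crops included, and the job is handed in when it is done.

Besides the shell and the picture viewer there is one more tool, called after ">>>" as a command line: name --pt "numbers of a row" for each row, then --argument value for the rest. jog_arm: Moves the arm, as the interface text tells. Its arguments: {"type":"object","properties":{"increments":{"type":"array","items":{"type":"array","items":{"type":"number","minimum":-1,"maximum":1}}}},"required":["increments"]}

```bash
mkdir -p pics; cat > h.py <<'E'
import numpy as np, cv2
from rig import robot
def w(cam,p):
    T=np.array(robot.camera_params(cam)["cam_to_world"]); return (T@np.r_[p,1])[:3]
def px(cam,P):
    c=robot.camera_params(cam); q=np.linalg.inv(np.array(c["cam_to_world"]))@np.r_[P,1]
    return c["fx"]*q[0]/-q[2]+c["cx"], c["fy"]*-q[1]/-q[2]+c["cy"]
E
python3 - <<'E'
from h import *
s=robot.observe();print({k:np.round(s[k],3) for k in s})
a,_=robot.snapshot("scene");b,_=robot.snapshot("top")
cv2.imwrite("pics/scene.png",a);cv2.imwrite("pics/top.png",b)
for cam in("top","scene"):
  for t in["bowl","muddler","muddler_foot","saucer_in","walnut0","hazelnut0","cup","mug","jug"]:
    for r in robot.mark_of(cam,t)[:7]:
        P=w(cam,r["point"]);print(cam,t,round(r["score"],2),P.round(),np.round(px(cam,P)))
E
```

```text
{'time': np.float64(0.0), 'joint_positions': array([-1.277,  0.522, -0.036,  1.6  ,  0.021,  1.021, -0.113]), 'qvel': array([ 0.   ,  0.002,  0.002, -0.   , -0.002, -0.   , -0.001]), 'tau': array([-1.0000e-03, -9.2710e+01,  1.9790e+00, -3.6994e+01,  1.8000e-02,
        8.0000e-03, -0.0000e+00]), 'tcp_pos': array([222.303, 583.789, 230.743]), 'orientation': array([ 0.181,  0.984, -0.001, -0.   ]), 'force': array([-0.055,  0.247,  0.257]), 'torque': array([ 0.031,  0.091, -0.083]), 'grip_force': np.float64(0.0), 'opening': np.float64(84.903)}
top bowl 0.92 [296. 213.  -0.] [224. 318.]
top bowl 0.68 [831. -56.  -1.] [340.  86.]
top bowl 0.3 [488.  20.  25.] [309. 232.]
top bowl 0.19 [544. -27.  19.] [329. 208.]
top muddler 0.63 [ 542. -285.    4.] [441. 208.]
top muddler_foot 0.59 [ 539. -283.    6.] [441. 209.]
top saucer_in 0.87 [ 351. -280.    3.] [442. 292.]
top saucer_in 0.81 [ 539. -276.    6.] [438. 209.]
top saucer_in 0.72 [ 539. -283.    6.] [441. 209.]
top walnut0 0.68 [513. -18.  21.] [326. 221.]
top walnut0 0.46 [501.  57.  24.] [292. 227.]
top hazelnut0 0.59 [583.  42.  18.
[... 786 characters left out ...]
 [567. -18.  19.] [308. 233.]
scene walnut0 0.66 [512. -21.  18.] [309. 220.]
scene walnut0 0.57 [ 541. -286.   98.] [197. 197.]
scene walnut0 0.46 [486.  19.  24.] [326. 212.]
scene walnut0 0.41 [498.  52.  21.] [338. 217.]
scene hazelnut0 0.6 [558.  69.  15.] [345. 233.]
scene hazelnut0 0.59 [593.  15.  16.] [321. 241.]
scene hazelnut0 0.47 [588.  45.  13.] [334. 241.]
scene hazelnut0 0.44 [563. -13.  17.] [310. 233.]
scene hazelnut0 0.4 [525.  69.  23.] [345. 222.]
scene hazelnut0 0.37 [546. -28.  19.] [305. 228.]
scene cup 0.8 [505. 270.   6.] [425. 225.]
scene cup 0.72 [497.  54.  21.] [339. 216.]
scene mug 0.98 [729. 216.   2.] [414. 292.]
scene jug 0.64 [ 721. -241.    1.] [200. 280.]
```

```bash
python3 - <<'E'
from h import *
b=cv2.imread("pics/top.png")
cv2.imwrite("pics/crop.png",cv2.resize(b[110:320,180:470],None,fx=2.7,fy=2.7,interpolation=2))
E
```

```text
(no output)
```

View pics/scene.png

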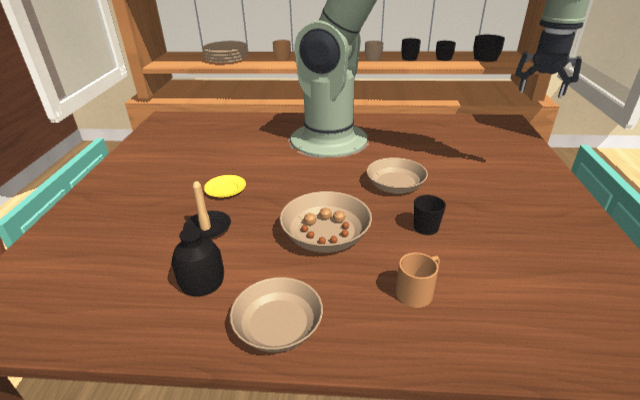

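View pics/crop.png

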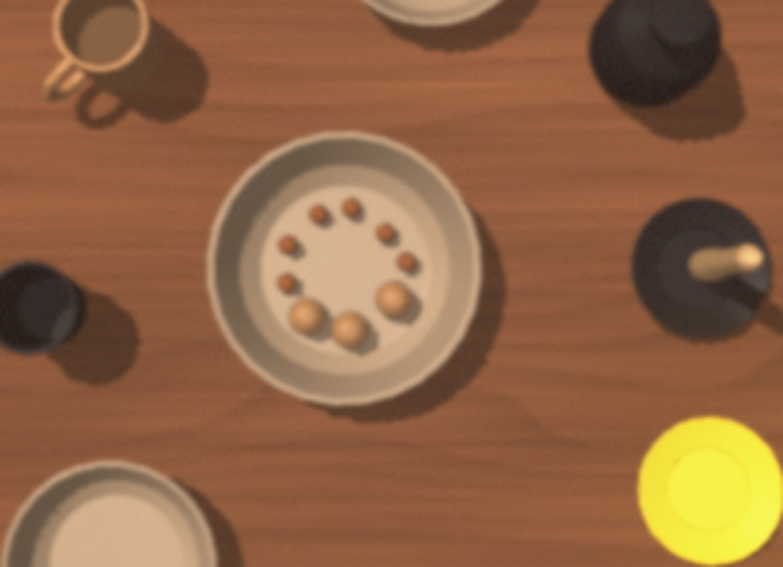

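Bowl candidates in the top image: (308,210) with the nuts, which is the largest, (224,318) and (340,86). Saucer candidates: dark (439,209) with the muddler, and yellow (442,292), which is the decoy. The crop confirms the middle bowl with nuts and the dark saucer. The walnuts lie on the robot side of the bowl.

```bash
cat >> h.py <<'E'
def cloud(cam,d):
    c=robot.camera_params(cam);v,u=np.nonzero(d>0);z=d[v,u]
    p=np.c_[(u-c["cx"])/c["fx"]*z,-(v-c["cy"])/c["fy"]*z,-z,np.ones(len(z))]
    return (p@np.array(c["cam_to_world"]).T)[:,:3]
from scipy.optimize import least_squares
def circ(P,x0):
    return least_squares(lambda q:np.hypot(P[:,0]-q[0],P[:,1]-q[1])-q[2],x0,loss="soft_l1").x
def bowlfit(P):
    m=(np.hypot(P[:,0]-542,P[:,1]-22)<130)&(P[:,2]>45)&(P[:,2]<60);return circ(P[m],[542,22,108]),m.sum()
E
python3 - <<'E'
from h import *
for cam in("top","scene"):
    _,d=robot.snapshot(cam);P=cloud(cam,d);print(cam,bowlfit(P))
    r=np.hypot(P[:,0]-542,P[:,1]-22);print("floor z",np.median(P[r<25,2]))
    R=np.hypot(P[:,0]-541,P[:,1]+284)
    for lo,hi in((12,34),(60,110),(110,145)):
        m=(R<50)&(P[:,2]>lo)&(P[:,2]<hi);m&=(R<25);print(lo,m.sum(),P[m].mean(0),P[m].max(0) if m.any() else 0)
    m=(R<75)&(P[:,2]>11)&(P[:,2]<20)&(R>45);print("saucer",m.sum(),circ(P[m],[541,-284,58]))
E
```

```text
top (array([539.90329592,  24.31096284, 106.30364394]), np.int64(1287))
floor z 8.43168367469923
12 31 [ 538.88190956 -270.98061136   22.65445822] [ 552.16761188 -267.37381714   33.96527454]
60 63 [ 539.67594024 -273.0494029    86.05057397] [ 549.57598442 -270.18223834  109.97482795]
110 101 [ 540.27955989 -277.74182125  131.71828151] [ 549.95866949 -270.93256091  141.94176959]
saucer 707 [ 539.62227562 -277.39765757   53.89606159]
scene (array([540.3576018 ,  22.04345171, 107.1671317 ]), np.int64(678))
floor z 6.667130803682085
12 74 [ 548.58331855 -279.51811929   23.19689455] [ 555.22719532 -269.88153055   33.61096531]
60 149 [ 546.08822305 -280.24966023   85.51006788] [ 552.79280677 -272.72977311  109.95065364]
110 101 [ 545.05651116 -280.5994279   125.83850887] [ 551.46410356 -273.26357725  139.31028599]
saucer 218 [ 538.96136951 -278.49477642   55.43091646]
```

>>> jog_arm --pt "1 -0.2 -0.2 0 -0.1" --pt "1 -0.4 -0.4 0 -0.2" --pt "1 -0.6 -0.6 0 -0.232" --pt "1 -0.7 -0.8 0 -0.232" --pt "1 -0.7 -1 0 -0.232" --pt "1 -0.7 -1 0 -0.232" --pt "1 -0.7 -1 0 -0.232" --pt "1 -0.7 -1 0 -0.232"

```text
time: 1.9
tcp_pos: [297.4, 286.8, 231.8]
orientation: [0.001, 1.0, 0.0, 0.0]
force: [0.1, 1.1, -0.3]
opening: 85.2
grip_force: 0.0
```

>>> jog_arm --pt "1 -0.2 -0.2 0 0" --pt "1 -0.4 -0.4 0 0" --pt "1 -0.6 -0.6 0 0" --pt "1 -0.8 -0.8 0 0" --pt "1 -0.968 -1 0 0" --pt "1 -0.968 -1 0 0" --pt "1 -0.968 -1 0 0"

```text
time: 2.6
tcp_pos: [541.3, 37.8, 231.2]
orientation: [-0.001, 1.0, 0.0, 0.0]
force: [-0.2, 1.6, 0.1]
opening: 85.6
grip_force: 0.0
```

>>> jog_arm --pt "1 0 -0.2 0 0" --pt "1 0 -0.4 0 0" --pt "1 0 -0.6 0 0" --pt "1 0 -0.8 0 0" --pt "1 0 -1 0 0" --pt "1 0 -1 0 0" --pt "1 0 -1 0 0"

```text
time: 3.3
tcp_pos: [540.1, -211.9, 230.8]
orientation: [0.0, 1.0, 0.0, -0.0]
force: [-0.1, 0.5, 0.1]
opening: 85.1
grip_force: 0.0
```

>>> jog_arm --pt "1 0 -0.15 0 0" --pt "1 0 -0.28 0 0" --pt "1 0 -0.28 0.15 0" --pt "1 0 -0.28 0.3 0" --pt "1 0 -0.28 0.42 0" --pt "1 0 -0.28 0.52 0" --pt "1 0 -0.28 0.58 0" --pt "1 0 -0.28 0.612 0" --pt "1 0 -0.28 0.612 0" --pt "1 0 -0.28 0.612 0"

```text
time: 4.3
tcp_pos: [540.0, -281.6, 79.2]
orientation: [-0.001, 1.0, -0.0, 0.001]
force: [-0.4, -0.3, 0.8]
opening: 85.6
grip_force: 0.0
```

```bash
python3 - <<'E'
from h import *
a,_=robot.snapshot("scene");b,_=robot.snapshot("wrist")
cv2.imwrite("pics/g1.png",np.hstack([cv2.resize(a[110:290,120:300],(400,400)),cv2.resize(b,(400,400))]))
E
```

```text
(no output)
```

View pics/g1.png

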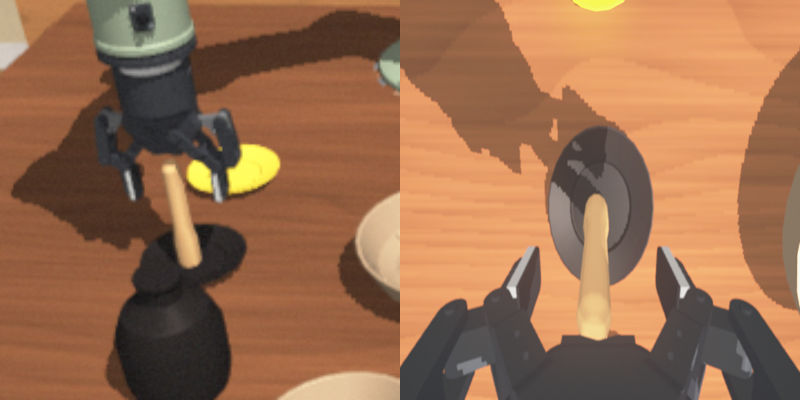

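The scene half (left) shows the fingers straddling the handle top at about (170,175). In the wrist half (right) the handle is centred between the pads, so I close the gripper.

>>> jog_arm --pt "0 0 0 0 0" --pt "0 0 0 0 0" --pt "0 0 0 0 0" --pt "0 0 0 0 0" --pt "0 0 0 0 0" --pt "0 0 0 0 0" --pt "0 0 0 0 0" --pt "0 0 0 0 0" --pt "0 0 0 -0.1 0" --pt "0 0 0 -0.25 0" --pt "0 0 0 -0.4 0" --pt "0 0 0 -0.4 0" --pt "0 0 0 -0.4 0"

```text
time: 5.7
tcp_pos: [539.5, -281.8, 178.6]
orientation: [-0.0, 1.0, -0.0, 0.001]
force: [0.2, 0.1, -1.6]
opening: 18.4
grip_force: 58.6
```

```bash
python3 - <<'E'
from h import *
a,_=robot.snapshot("scene");b,_=robot.snapshot("wrist")
for r in robot.mark_of("scene","muddler_foot")[:2]: print(r["score"],w("scene",r["point"]).round(1))
print(robot.observe()["tcp_pos"],robot.observe()["joint_positions"])
cv2.imwrite("pics/g2.png",np.hstack([cv2.resize(a[70:250,120:300],(400,400)),cv2.resize(b,(400,400))]))
E
```

```text
0.85 [ 540.  -285.4  103.7]
0.44 [ 536.3 -280.2    1.6]
[ 538.7734863  -281.39866435  177.0504937 ] [ 0.260886    0.56327743  0.17949888  1.70562909 -0.12329786  0.88561385
  2.06301591]
```

View pics/g2.png

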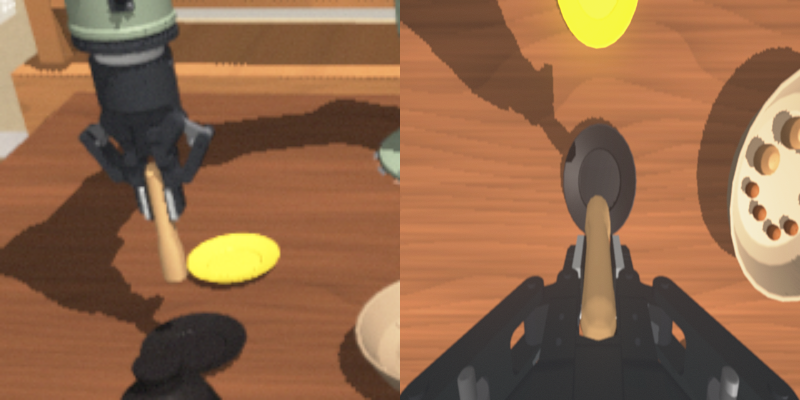

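Grip is good: the muddler hangs upright, foot at z≈104 with the TCP at 178, so the foot is 74 mm below the TCP. I now go to the bowl centre and lower it.

>>> jog_arm --pt "0 0 0.1 0 0" --pt "0 0 0.25 0 0" --pt "0 0 0.4 0 0" --pt "0 0 0.55 0 0" --pt "0 0 0.7 0 0" --pt "0 0 0.85 0 0" --pt "0 0 1 0 0" --pt "0 0 1 0 0"

```text
time: 6.65
tcp_pos: [538.8, -26.3, 177.2]
orientation: [-0.003, 1.0, 0.001, -0.001]
force: [1.0, -0.1, -0.8]
opening: 18.4
grip_force: 58.8
```

>>> jog_arm --pt "0 0 0.12 0 0" --pt "0 0 0.22 0 0" --pt "0 0 0.22 0 0" --pt "0 0 0.22 0 0" --pt "0 0 0.22 0.1 0" --pt "0 0 0.22 0.2 0" --pt "0 0 0.22 0.28 0" --pt "0 0 0.22 0.33 0" --pt "0 0 0.22 0.355 0" --pt "0 0 0.22 0.355 0" --pt "0 0 0.22 0.355 0"

```text
time: 7.75
tcp_pos: [539.5, 23.1, 90.1]
orientation: [-0.0, 1.0, 0.0, 0.0]
force: [-0.4, -0.7, -1.1]
opening: 18.4
grip_force: 58.8
```

```bash
python3 - <<'E'
from h import *
a,_=robot.snapshot("scene");b,_=robot.snapshot("wrist")
for r in robot.mark_of("scene","muddler_foot")[:2]: print(r["score"],w("scene",r["point"]).round(1))
s=robot.observe();print(s["tcp_pos"],s["force"])
cv2.imwrite("pics/g3.png",np.hstack([cv2.resize(a[130:270,250:400],(400,400)),cv2.resize(b,(400,400))]))
E
```

```text
0.97 [540.   19.4  12.8]
[539.55591614  23.32427819  90.29815559] [ 0.55347101 -0.70116197 -1.29900418]
```

View pics/g3.png

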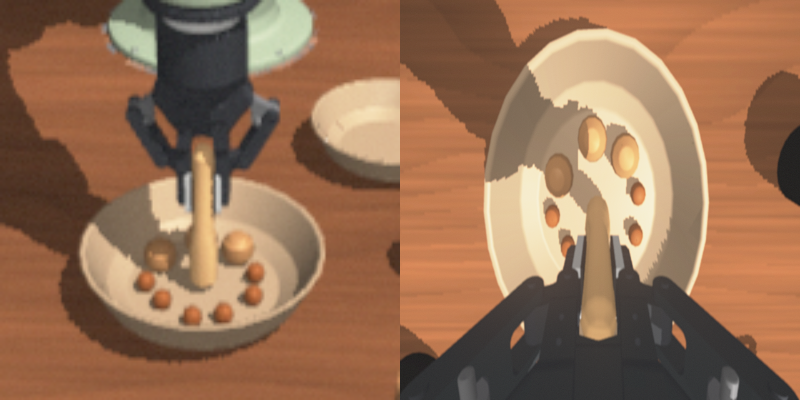

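The foot is in the bowl centre (left half, about (205,285)) with the nuts in a ring around it. I lower 3 mm more and stir.

>>> jog_arm --pt "0 0 0.06 0.012 0" --pt "0 0 0.136 0.012 0" --pt "0 0.024 0.134 0.012 0" --pt "0 0.047 0.128 0.012 0" --pt "0 0.068 0.118 0.012 0" --pt "0 0.087 0.104 0.012 0" --pt "0 0.104 0.087 0.012 0" --pt "0 0.118 0.068 0.012 0" --pt "0 0.128 0.047 0.012 0" --pt "0 0.134 0.024 0.012 0" --pt "0 0.136 0 0.012 0" --pt "0 0.134 -0.024 0.012 0" --pt "0 0.128 -0.047 0.012 0" --pt "0 0.118 -0.068 0.012 0" --pt "0 0.104 -0.087 0.012 0" --pt "0 0.087 -0.104 0.012 0" --pt "0 0.068 -0.118 0.012 0" --pt "0 0.047 -0.128 0.012 0" --pt "0 0.024 -0.134 0.012 0" --pt "0 0 -0.136 0.012 0"

```text
time: 9.9
tcp_pos: [539.7, -10.8, 86.5]
orientation: [-0.0, 1.0, -0.0, 0.0]
force: [-0.2, 1.0, -0.5]
opening: 18.4
grip_force: 58.9
```

>>> jog_arm --pt "0 -0.024 0.002 0 0" --pt "0 -0.047 0.008 0 0" --pt "0 -0.068 0.018 0 0" --pt "0 -0.087 0.032 0 0" --pt "0 -0.104 0.049 0 0" --pt "0 -0.118 0.068 0 0" --pt "0 -0.128 0.089 0 0" --pt "0 -0.134 0.112 0 0" --pt "0 -0.136 0.136 0 0" --pt "0 -0.134 0.16 0 0" --pt "0 -0.128 0.183 0 0" --pt "0 -0.118 0.204 0 0" --pt "0 -0.104 0.223 0 0" --pt "0 -0.087 0.24 0 0" --pt "0 -0.068 0.254 0 0" --pt "0 -0.047 0.264 0 0" --pt "0 -0.024 0.27 0 0" --pt "0 0 0.272 0 0"

```text
time: 11.7
tcp_pos: [538.6, 57.4, 86.6]
orientation: [-0.0, 1.0, -0.0, -0.0]
force: [0.5, -0.5, -0.5]
opening: 18.4
grip_force: 58.8
```

```bash
cat >> h.py <<'E'
def nuts(cam="top"):
    # known plane heights: intersect mask-centroid/mark estimates; print world pos relative to bowl fit
    a,d=robot.snapshot(cam);b,_=bowlfit(cloud(cam,d));print(cam,"bowl",b.round(1))
    for t in("walnut0","hazelnut0"):
        for r in robot.mark_of(cam,t)[:8]:
            P=w(cam,r["point"])
            if np.hypot(*(P[:2]-b[:2]))<100: q=P[:2]-b[:2];print(t,round(r["score"],2),P.round(),"rel",q.round(),"r",round(np.hypot(*q)),"ang",round(np.degrees(np.arctan2(q[1],q[0]))))
    return a
E
python3 - <<'E'
from h import *
nuts("top");a=nuts("scene");b,_=robot.snapshot("wrist")
s=robot.observe();print(s["tcp_pos"],s["force"])
cv2.imwrite("pics/g4.png",np.hstack([cv2.resize(a[130:270,250:400],(400,400)),cv2.resize(b,(400,400))]))
E
```

```text
top bowl [539.9  24.5 106.4]
walnut0 0.46 [517. -32.  19.] rel [-23. -57.] r 61 ang -112
hazelnut0 0.56 [547. -28.  16.] rel [  7. -53.] r 53 ang -83
scene bowl [540.3  21.3 106.9]
walnut0 0.57 [485.  49.  20.] rel [-55.  28.] r 62 ang 153
walnut0 0.57 [477.   6.  24.] rel [-63. -16.] r 65 ang -166
walnut0 0.57 [516. -39.  16.] rel [-24. -60.] r 65 ang -112
hazelnut0 0.62 [549. -30.  21.] rel [  9. -51.] r 52 ang -80
hazelnut0 0.62 [521.  81.  18.] rel [-19.  60.] r 63 ang 108
hazelnut0 0.61 [597.  18.  16.] rel [57. -3.] r 57 ang -3
hazelnut0 0.53 [575. -16.  17.] rel [ 34. -37.] r 51 ang -47
hazelnut0 0.5 [553.  76.  13.] rel [13. 54.] r 56 ang 77
hazelnut0 0.39 [590.  54.  17.] rel [49. 33.] r 59 ang 34
[539.35977309  57.18798339  86.55450604] [-0.49603075 -0.0269613  -0.59782222]
```

View pics/g4.png

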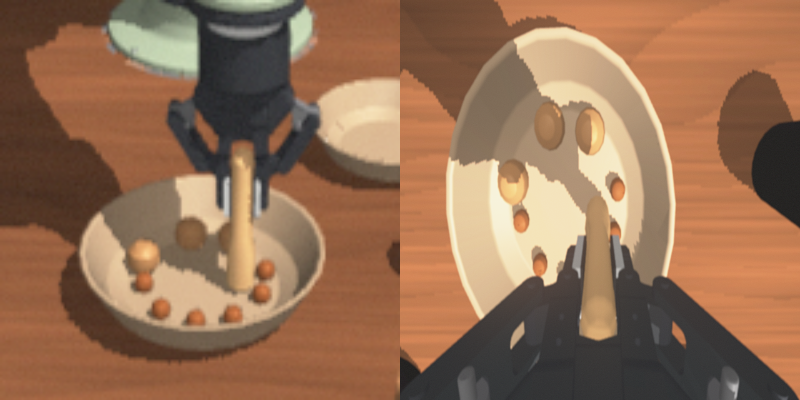

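After one turn the walnuts are at angles 153°, -166° and -112°, and two of them are still about 44 mm apart. Next is the second turn.

>>> jog_arm --pt "0 0.024 -0.002 0 0" --pt "0 0.047 -0.008 0 0" --pt "0 0.068 -0.018 0 0" --pt "0 0.087 -0.032 0 0" --pt "0 0.104 -0.049 0 0" --pt "0 0.118 -0.068 0 0" --pt "0 0.128 -0.089 0 0" --pt "0 0.134 -0.112 0 0" --pt "0 0.136 -0.136 0 0" --pt "0 0.134 -0.16 0 0" --pt "0 0.128 -0.183 0 0" --pt "0 0.118 -0.204 0 0" --pt "0 0.104 -0.223 0 0" --pt "0 0.087 -0.24 0 0" --pt "0 0.068 -0.254 0 0" --pt "0 0.047 -0.264 0 0" --pt "0 0.024 -0.27 0 0" --pt "0 0 -0.272 0 0"

```text
time: 13.85
tcp_pos: [539.7, -10.8, 86.6]
orientation: [-0.0, 1.0, 0.0, 0.0]
force: [-0.7, 0.4, -0.5]
opening: 18.6
grip_force: 58.9
```

>>> jog_arm --pt "0 -0.024 0.002 0 0" --pt "0 -0.047 0.008 0 0" --pt "0 -0.068 0.018 0 0" --pt "0 -0.087 0.032 0 0" --pt "0 -0.104 0.049 0 0" --pt "0 -0.118 0.068 0 0" --pt "0 -0.128 0.089 0 0" --pt "0 -0.134 0.112 0 0" --pt "0 -0.136 0.136 0 0" --pt "0 -0.134 0.16 0 0" --pt "0 -0.128 0.183 0 0" --pt "0 -0.118 0.204 0 0" --pt "0 -0.104 0.223 0 0" --pt "0 -0.087 0.24 0 0" --pt "0 -0.068 0.254 0 0" --pt "0 -0.047 0.264 0 0" --pt "0 -0.024 0.27 0 0" --pt "0 0 0.272 0 0"

```text
time: 15.65
tcp_pos: [538.6, 57.4, 86.6]
orientation: [-0.0, 1.0, -0.0, -0.0]
force: [0.8, -0.2, -0.8]
opening: 18.5
grip_force: 58.9
```

```bash
python3 - <<'E'
from h import *
nuts("scene");nuts("top")
s=robot.observe();print(s["time"],s["tcp_pos"],s["force"])
E
```

```text
scene bowl [540.4  21.2 106.9]
walnut0 0.7 [512. -37.  18.] rel [-28. -58.] r 65 ang -116
walnut0 0.54 [482.  46.  20.] rel [-58.  24.] r 63 ang 157
walnut0 0.49 [476.   8.  25.] rel [-64. -13.] r 66 ang -168
walnut0 0.43 [539.  57.   9.] rel [-1. 35.] r 35 ang 92
hazelnut0 0.61 [579. -14.  18.] rel [ 39. -35.] r 52 ang -42
hazelnut0 0.58 [586.  52.  15.] rel [46. 31.] r 55 ang 34
hazelnut0 0.55 [598.  18.  13.] rel [57. -3.] r 57 ang -3
hazelnut0 0.53 [545. -32.  17.] rel [  4. -53.] r 53 ang -85
hazelnut0 0.52 [556.  77.  16.] rel [15. 56.] r 58 ang 75
hazelnut0 0.36 [521.  80.  20.] rel [-20.  59.] r 62 ang 108
top bowl [539.8  24.8 106.7]
walnut0 0.67 [516. -34.  19.] rel [-23. -59.] r 63 ang -112
hazelnut0 0.61 [547. -28.  20.] rel [  7. -53.] r 53 ang -83
15.95 [539.37943573  57.18978639  86.59973925] [-0.38771717 -0.67538623 -0.61382559]
```

Walnuts 1 and 2 are still close. I wedge the foot between them and carry one away toward +y.

>>> jog_arm --pt "0 0.054 -0.053 0 0" --pt "0 0.11 -0.109 0 0" --pt "0 0.134 -0.113 0 0" --pt "0 0.146 -0.111 0 0" --pt "0 0.158 -0.109 0 0" --pt "0 0.168 -0.107 0 0" --pt "0 0.178 -0.105 0 0" --pt "0 0.188 -0.103 0 0" --pt "0 0.198 -0.101 0 0" --pt "0 0.198 -0.095 0 0" --pt "0 0.198 -0.089 0 0" --pt "0 0.19 -0.073 0 0" --pt "0 0.184 -0.062 0 0" --pt "0 0.178 -0.053 0 0" --pt "0 0.17 -0.045 0 0" --pt "0 0.17 -0.045 0 0" --pt "0 0.118 -0.077 0 0" --pt "0 0.058 -0.109 0 0" --pt "0 0 -0.137 0 0" --pt "0 0 -0.137 0 0"

```text
time: 17.95
tcp_pos: [540.6, 21.9, 86.6]
orientation: [0.0, 1.0, -0.0, 0.001]
force: [0.3, -0.2, -0.5]
opening: 18.6
grip_force: 58.8
```

```bash
python3 - <<'E'
from h import *
nuts("top");a=nuts("scene");b,_=robot.snapshot("wrist")
s=robot.observe();print(s["time"],s["tcp_pos"],s["force"])
cv2.imwrite("pics/g5.png",np.hstack([cv2.resize(a[130:270,250:400],(400,400)),cv2.resize(b,(400,400))]))
E
```

```text
top bowl [541.7  25.3 107.7]
scene bowl [540.1  21.9 106.9]
walnut0 0.5 [514. -38.  19.] rel [-26. -60.] r 65 ang -114
walnut0 0.44 [506.  76.  22.] rel [-34.  54.] r 63 ang 122
walnut0 0.37 [477.   6.  24.] rel [-63. -16.] r 65 ang -166
hazelnut0 0.61 [595.  19.  16.] rel [55. -3.] r 55 ang -3
hazelnut0 0.5 [522.  82.  19.] rel [-18.  60.] r 62 ang 106
hazelnut0 0.48 [547. -31.  20.] rel [  7. -53.] r 54 ang -83
hazelnut0 0.46 [588.  52.  17.] rel [48. 30.] r 56 ang 33
hazelnut0 0.46 [537.  22. 104.] rel [-3. -0.] r 3 ang -178
hazelnut0 0.39 [557.  75.  17.] rel [17. 53.] r 55 ang 73
18.3 [538.79680966  23.3850479   86.6180182 ] [-0.01242184  0.54990312 -0.43284758]
```

View pics/g5.png

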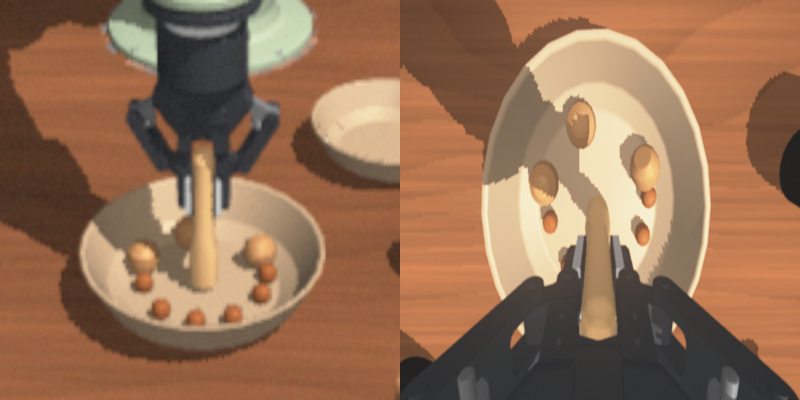

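The walnuts are now well separated (about 76, 57 and 114 mm). I widen the closest pair slightly for margin and then lift out.

>>> jog_arm --pt "0 0.077 -0.073 0 0" --pt "0 0.117 -0.109 0 0" --pt "0 0.137 -0.123 0 0" --pt "0 0.157 -0.137 0 0" --pt "0 0.173 -0.145 0 0" --pt "0 0.177 -0.141 0 0" --pt "0 0.181 -0.137 0 0" --pt "0 0.185 -0.131 0 0" --pt "0 0.189 -0.125 0 0" --pt "0 0.189 -0.125 0 0" --pt "0 0.157 -0.125 0 0" --pt "0 0.08 -0.075 0 0" --pt "0 0 0 0 0" --pt "0 0 0 0 0" --pt "0 0 0 -0.1 0" --pt "0 0 0 -0.25 0" --pt "0 0 0 -0.4 0" --pt "0 0 0 -0.4 0"

```text
time: 20.1
tcp_pos: [541.5, 22.9, 190.8]
orientation: [-0.0, 1.0, 0.0, 0.003]
force: [1.5, 0.3, -1.8]
opening: 19.2
grip_force: 58.9
```

>>> jog_arm --pt "0 0 -0.1 0 0" --pt "0 0 -0.25 0 0" --pt "0 0 -0.4 0 0" --pt "0 0 -0.55 0 0" --pt "0 0 -0.7 0 0" --pt "0 0 -0.85 0 0" --pt "0 0 -1 0 0" --pt "0 0 -1 0 0" --pt "0 0 -1 0 0"

```text
time: 21.0
tcp_pos: [538.9, -227.9, 185.9]
orientation: [0.001, 1.0, 0.0, -0.0]
force: [-0.2, 0.7, -1.3]
opening: 18.9
grip_force: 58.9
```

```bash
python3 - <<'E'
from h import *
a=nuts("top");nuts("scene")
s=robot.observe();print(s["time"],s["tcp_pos"],s["orientation"],s["force"])
cv2.imwrite("pics/g6.png",cv2.resize(a[110:320,180:470],None,fx=2.7,fy=2.7,interpolation=2))
E
```

```text
top bowl [539.8  24.4 106.3]
walnut0 0.71 [516. -30.  21.] rel [-23. -55.] r 60 ang -113
walnut0 0.7 [509.  75.  24.] rel [-31.  51.] r 59 ang 121
walnut0 0.68 [473.  18.  21.] rel [-67.  -6.] r 67 ang -175
hazelnut0 0.73 [475.  16.  25.] rel [-65.  -9.] r 66 ang -173
hazelnut0 0.6 [532.  85.  17.] rel [-7. 60.] r 61 ang 97
hazelnut0 0.54 [585.  -9.  21.] rel [ 45. -34.] r 56 ang -37
hazelnut0 0.51 [588.  51.  19.] rel [48. 27.] r 55 ang 29
hazelnut0 0.41 [597.  19.  16.] rel [57. -5.] r 57 ang -5
hazelnut0 0.37 [559.  80.  17.] rel [19. 56.] r 59 ang 71
scene bowl [540.2  22.1 107.2]
walnut0 0.56 [508.  73.  26.] rel [-32.  51.] r 60 ang 122
walnut0 0.54 [516. -38.  17.] rel [-24. -60.] r 65 ang -112
walnut0 0.46 [473.  12.  22.] rel [-67. -10.] r 68 ang -171
hazelnut0 0.61 [554.  77.  14.] rel [13. 55.] r 57 ang 76
hazelnut0 0.57 [587.  52.  16.] rel [46. 30.] r 55 ang 33
hazelnut0 0.55 [596.  19.  19.] rel [56. -3.] r 56 ang -3
hazelnut0 0.51 [577. -15.  17.] rel [ 36. -37.] r 52 ang -45
hazelnut0 0.47 [549. -28.  19.] rel [  9. -50.] r 51 ang -79
21.3 [ 539.49691038 -226.11740149  186.53204097] [-9.30431963e-04  9.99999563e-01  8.62529881e-05 -5.33549048e-06] [ 0.44823551  0.49648372 -0.41707404]
```

View pics/g6.png

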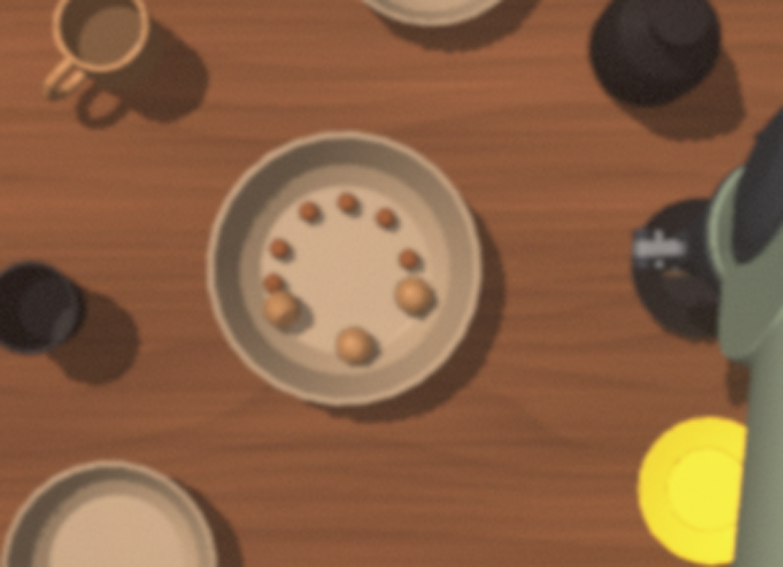

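All nine nuts are on the floor, with walnuts at crop pixels (282,310), (355,345) and (415,295), about 64 mm or more apart. Next I put the muddler back.

>>> jog_arm --pt "0 0 -0.1 0 0" --pt "0 0 -0.209 0 0" --pt "0 0 -0.209 0 0" --pt "0 0 -0.209 0.12 0" --pt "0 0 -0.209 0.24 0" --pt "0 0 -0.209 0.34 0" --pt "0 0 -0.209 0.39 0" --pt "0 0 -0.209 0.41 0" --pt "0 0 -0.209 0.42 0" --pt "0 0 -0.209 0.42 0" --pt "0 0 -0.209 0.42 0"

```text
time: 22.4
tcp_pos: [539.8, -279.4, 82.5]
orientation: [-0.0, 1.0, -0.0, 0.001]
force: [0.2, 0.2, -1.4]
opening: 18.7
grip_force: 58.9
```

>>> jog_arm --pt "0 0 0 0.004 0" --pt "0 0 0 0.008 0" --pt "0 0 0 0.008 0" --pt "0 0 0 0.008 0"

```text
time: 22.8
tcp_pos: [539.3, -279.2, 79.6]
orientation: [-0.0, 1.0, -0.0, 0.0]
force: [-0.4, -0.1, -1.8]
opening: 18.5
grip_force: 58.9
```

Not in contact yet, so I continue in small steps.

>>> jog_arm --pt "0 0 0 0.003 0" --pt "0 0 0 0.005 0" --pt "0 0 0 0.005 0" --pt "0 0 0 0.005 0"

```text
time: 23.2
tcp_pos: [539.4, -279.3, 78.5]
orientation: [-0.0, 1.0, -0.0, 0.0]
force: [-0.7, 1.0, 3.4]
opening: 18.5
grip_force: 59.3
```

The foot has touched the saucer. I open, then rise straight up.

>>> jog_arm --pt "0.3 0 0 0 0" --pt "0.3 0 0 0 0" --pt "0.6 0 0 0 0" --pt "1 0 0 0 0" --pt "1 0 0 0 0" --pt "1 0 0 0 0" --pt "1 0 0 0 0" --pt "1 0 0 0 0" --pt "1 0 0 -0.1 0" --pt "1 0 0 -0.25 0" --pt "1 0 0 -0.42 0" --pt "1 0 0 -0.6 0" --pt "1 0 0 -0.6 0" --pt "1 0.2 0 -0.6 0" --pt "1 0.4 0 -0.6 0" --pt "1 0.4 0 -0.6 0" --pt "1 0.4 0 -0.6 0"

```text
time: 24.9
tcp_pos: [438.8, -279.4, 228.7]
orientation: [0.0, 1.0, -0.0, 0.0]
force: [-0.2, -0.2, 0.4]
opening: 85.3
grip_force: 0.0
```

```bash
python3 - <<'E'
from h import *
a=nuts("scene")
for cam in("scene","top"):
    if cam=="top": robot.snapshot(cam)
    for r in robot.mark_of(cam,"muddler_foot")[:2]: print(cam,r["score"],w(cam,r["point"]).round(1))
s=robot.observe();print(s["time"],s["tcp_pos"],s["opening"],s["force"])
cv2.imwrite("pics/g7.png",a)
E
```

```text
scene bowl [540.2  22.  107.2]
walnut0 0.7 [474.  15.  24.] rel [-66.  -7.] r 66 ang -174
walnut0 0.64 [509.  72.  23.] rel [-31.  50.] r 59 ang 122
walnut0 0.43 [514. -35.  17.] rel [-26. -57.] r 63 ang -115
hazelnut0 0.5 [597.  19.  13.] rel [57. -3.] r 57 ang -3
hazelnut0 0.47 [556.  75.  16.] rel [16. 53.] r 56 ang 74
hazelnut0 0.46 [579. -15.  18.] rel [ 39. -37.] r 53 ang -43
hazelnut0 0.38 [549. -31.  20.] rel [  9. -53.] r 54 ang -80
hazelnut0 0.38 [523.  83.  18.] rel [-17.  61.] r 63 ang 106
hazelnut0 0.36 [586.  52.  17.] rel [46. 30.] r 55 ang 33
scene 0.95 [ 540.3 -280.3    2. ]
scene 0.73 [504.  267.2   2.8]
top 0.5 [ 542.1 -279.1    7.9]
25.2 [ 439.89067717 -279.11241972  228.00165643] 85.42054211219227 [-0.73127503 -0.58353648 -0.16859716]
```

View pics/g7.png

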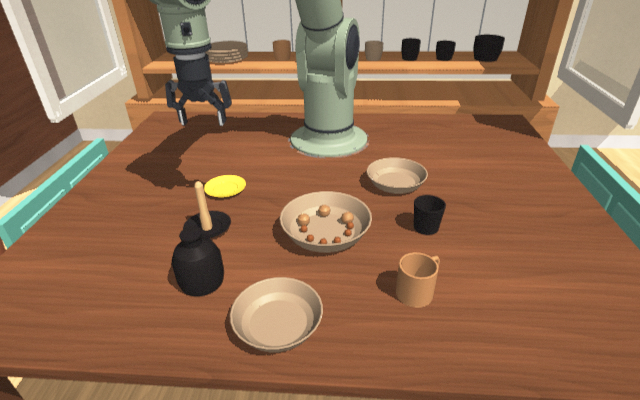

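The muddler stands upright on the dark saucer at (205,215), the nuts are spread in the bowl at (325,222), and the arm is clear. I hand it in.

```bash
python3 -c "
from rig import robot
print(robot.finish_job())"
```

```text
the job is handed in; nothing more can be done
None
```

I handed the job in at about 25 s, and the hand-in gave no verdict. The nuts were stirred two full turns, the walnuts ended about 64 mm or more apart by camera, all nine nuts are in the bowl, and the muddler stands upright in the middle of its dark saucer.

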